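Free the seam and lift out the mould cassette

ROBOT

A 6-joint arm with a two-finger parallel gripper is mounted at the origin on the work surface. World frame = base frame: x ahead of the robot, y to its left, z up, the work surface at z = 0. Lengths are in mm, angles in degrees, forces in N, time in s.
With the tool pointing down it reaches from about 300 to 850 mm from the base axis. Payload 4.2 kg.
Tool frame: the origin (TCP) lies at the very end of the fingers, on their centre line; the grasp point (between the pads) lies 19 mm behind it; z points along the fingers, y is the line along which they close (so a half turn about z gives the same grasp; the last joint's range is limited). The gripper opens to 91 mm and grips with 3 to 60 N. Pads are 32 mm wide; open, the fingers measure 118 mm over their backs; the gripper's body (76 mm by 178 mm) begins 60 mm behind the grasp point.
Start: joints at [-72.479, 18.312, 89.639, -0, 72.044, -1.146], TCP at [184.042, -544.768, 213.976] pointing down, gripper open.
Joint ranges: [-177.97, 177.97], [-48.28, 115.42], [12.27, 149.76], [-77.06, 257.06], [2.81, 150.46], [-146.56, 146.56]. Speed limits (degrees/s): [147.25, 147.25, 180, 180, 180, 180].

INTERFACE

Orientations are given as [roll, pitch, yaw] about the fixed x, y, z axes, in that order (R = Rz(yaw) Ry(pitch) Rx(roll)).
In Python, from workcell import * gives the robot as it stands.
- The arm moves only by the tool move_arm, never from a script. Its argument "motion" is a list of rows, each a list of 3 entries, a list of its own where there are three numbers: the finger opening in mm, from 0 to 91.2, then the shift along the world's x, y, z in units of 25 mm (1.0 is 25 mm), then the turn, a rotation vector about the world's x, y, z in units of 4 degrees (1.0 is 4 degrees). In form: [[grip, [x, y, z], [ax, ay, az]], ...]. A call has 1 to 20 rows; each row shifts and turns the commanded pose from where the row before left it; what a row does not reach is not made up. A row lasts 1/12 s, in which the tool goes at most 41.7 mm and 7.16 degrees, less where a joint would pass 70% of its speed; a pose out of reach is approached as far as the arm can. A call with a number of a shift or a turn outside -1 to 1 is refused whole. A call with a gripper value outside its range is refused whole. The fingers move at their own pace and stop on an object; "grip_force" is the grip in N (left out, the last holds). Time passes only in rows, so rows that do not move let the fingers close. It gives the time, the measured TCP pose, the force, the opening and the grip force at its end, in the units of the state.
- state(): the state, without advancing time (a new reading comes with each control period).
- grab_frame(name): name is "scene" or "top" or "wrist"; returns the picture (384x512x3 uint8, blue, green, red); there is no depth.
- camera_info(name): a dict with "fx", "fy", "cx", "cy" (pixels), "k1" (the pictures are not rectified: a ray, as slopes to the right and down, at radius r is drawn at 1 + k1 r^2 times it, then the intrinsics apply), "rvec" (rotation vector, rad) and "tvec" (3), from world to camera coordinates, as OpenCV has them. Camera axes: x right, y down, z forward; pixel columns grow to the right and rows downward; lengths in mm; the calibration is good to about 2 mm. A picture is of the moment at which its call begins: read the wrist's pose just before it. camera_info takes no time and is no camera call; for the wrist camera it gives the pose at the moment of the call.
- job_done(): hands the job in; it is judged then, once.
The state is a dict: "time_s": time; "qpos": joint angles; "qvel": joint speeds; "effort": joint torques, N m; "ee_pos": TCP position; "ee_rot": TCP orientation; "force": force on the tool from outside, world axes, zero at the start; "torque": the same for the moment, N m; "gripper_width": finger opening in mm; "gripper_force": force on a finger pad.
Only numpy, scipy, OpenCV 4.12 (cv2) and the standard library are available. Lean on these libraries where they do the work, as an engineer would, in place of code of your own. Each camera call takes 0.05 s, during which the arm holds its last target. There are 200 camera calls.

TASK

Take the stylus from its green stand and run its tip slowly (about 3 cm a second) through the seam gap along the near side of the dark cassette, from the red dot to the yellow dot, then put the stylus back in its stand. Then pinch the cassette's two orange side catches fully together, lift the cassette level out of the steel mould until its underside is at least 5 cm above the mould's top, and finish while still holding it there by the pinched catches. Leave everything else on the bench where it is.

Things in the scene. Friction and masses are not known exactly. Their poses are not given: they have to be found in the camera images.
- mould: Fixed steel mould block, 45 mm high. Origin at bench level under the centre of its pocket; it spans x -78 to +62, y -75 to +75 mm. Pocket 83 (x) x 93 (y) mm, floor at z = 10, holds the cassette. Along its near (-x) side runs the seam gap: y -55 to +55, x -51.5 to the cassette's face at about -40, open on top, bottom at z = 37. Red dot (start) at x -64, y +42; yellow dot (end) at x -64, y -42.
- seam_start (a point): Point in the mould's top plane (45 mm above the bench) on the gap's centre line (mould x = -46 mm), 18 mm from the red dot. The stylus tip runs below this plane, inside the gap, which is 11 mm wide and 8 mm deep (4 mm down is right). Axes as the mould.
- seam_end (a point): Same point beside the yellow dot, 84 mm from seam_start in the mould's -y direction.
- stylus: Loose brass stylus, 60 g, upright in its stand. Origin: centre of the underside of its round collar (32 mm across, 5 mm thick), which rests on the stand's top; z up along the stylus. Grasp its dark wooden handle above the collar, 14 x 14 mm square (faces along x and y), 5 to 65 mm above the origin. Below: round shaft 6 mm across, tip 4 mm across ending 50 mm below the origin.
- stylus_tip (a point): The very end of the stylus, 50 mm below the stylus origin.
- stand: Fixed green stand for the stylus, 66 x 66 x 55 mm high, origin under its centre at bench level, with a square through hole 19 mm wide in the middle of its top. The stylus is back when its shaft is in the hole, its collar rests on the top (stylus origin 55 mm above the bench) and it is let go.
- cassette: Loose dark grey cassette, 80 (x) x 90 (y) x 35 mm high, 0.3 to 0.5 kg, in the mould's pocket with the mould's axes, 1.5 mm play all round, top flush with the mould's top. Origin: centre of its underside. Two orange tabs rise 36 mm above its top. A hook on each catches under the mould's side wall; it comes out only with both pinched in, and then hangs on the pinched tabs.
- catch_left (a joint): Sprung slide of the tab at the cassette's +y side: 0 = out and hooked, 0.007 m = fully pinched in, hook free. The spring takes 3 N at the start and 6 N fully in; a grip of 20 to 40 N holds it and the cassette well.
- catch_right (a joint): The same for the tab at the -y side.
- catch_left_tab (a point): Middle of the outer face of the +y tab, 53 mm above the cassette's origin (63 mm above the bench at the start). Tab 20 mm wide in x, 6 mm thick in y, 36 mm tall. Outer faces of the two tabs are 54 mm apart when out, 40 mm when pinched in. Grasp both from above by their outer faces, closing along the cassette's y.
- catch_right_tab (a point): Middle of the outer face of the -y tab, likewise.
- round_mould: Bystander: fixed steel block 120 x 120 x 40 mm with a round cavity 90 mm across, 25 mm deep; origin under its centre. It and the stand may change sides.
- clip: Bystander: loose brown U-shaped clip, 44 x 40 x 8 mm, lying in the round cavity.
- band: Bystander: loose white ring band, 116 mm across, 36 mm high.
- blue_lid: Bystander: loose blue disc lid, 84 mm across, 18 mm high.
- jar: Bystander: loose amber jar, 60 mm across, 70 mm high.
- wrench: Bystander: loose steel wrench 160 mm long, lying flat.
- offcut: Bystander: loose brown plate 90 x 60 x 10 mm.

How it is judged (in metres and radians):
On the way, in this order (a step that is already met when the one before it is completed fails the run):
1. the stylus tip is in the seam gap at the red dot (x of stylus_tip in the frame of mould between -0.0535 and -0.0385 m and z of stylus_tip in the frame of mould below 0.044 m and y of stylus_tip in the frame of mould between 0.035 and 0.049 m), for 0.05 s.
2. it has come a quarter of the way along the gap (x of stylus_tip in the frame of mould between -0.0535 and -0.0385 m and z of stylus_tip in the frame of mould below 0.044 m and y of stylus_tip in the frame of mould between 0.014 and 0.028 m), for 0.05 s.
3. half way (x of stylus_tip in the frame of mould between -0.0535 and -0.0385 m and z of stylus_tip in the frame of mould below 0.044 m and y of stylus_tip in the frame of mould between -0.007 and 0.007 m), for 0.05 s.
4. three quarters (x of stylus_tip in the frame of mould between -0.0535 and -0.0385 m and z of stylus_tip in the frame of mould below 0.044 m and y of stylus_tip in the frame of mould between -0.028 and -0.014 m), for 0.05 s.
5. the tip is in the gap at the yellow dot (x of stylus_tip in the frame of mould between -0.0535 and -0.0385 m and z of stylus_tip in the frame of mould below 0.044 m and y of stylus_tip in the frame of mould between -0.049 and -0.035 m), for 0.05 s.
6. the stylus is back in its stand and let go (horizontal distance between stylus and stand below 0.009 m and z of stylus in the frame of stand below 0.058 m and angle between stylus's own z axis and vertical below 0.1 rad and contact force between stylus and the fingers below 0.1 N), for 0.2 s.
7. both catches are pinched in and the cassette is lifted clear of the mould (value of joint each of catch_left, catch_right above 0.005 m and contact force between cassette and the fingers above 2 N and z of cassette in the frame of mould above 0.085 m and contact force between cassette and mould below 0.1 N), for 0.2 s.
At the end, for the whole second after the job is handed in: Cassette held still, level within 0.2 rad, underside over 40 mm above the mould's top, not touching it; both catches pinched over 5 mm, finger force over 2 N; stylus let go in its stand: within 9 mm of centre, collar within 3 mm of the top, upright within 0.1 rad (all of step 6 and all of step 7 and angle between cassette's own z axis and vertical below 0.2 rad and linear speed of cassette below 0.03 m/s); the arm keeps its last pose, push and grip.
It fails at once if the stylus moves faster than 10 cm/s while its tip is in the seam gap (x of stylus_tip in the frame of mould between -0.0535 and -0.0385 m and z of stylus_tip in the frame of mould below 0.044 m and y of stylus_tip in the frame of mould between -0.055 and 0.055 m and linear speed of stylus above 0.1 m/s).
It fails at once if a bystander is moved by more than 3 cm (distance of any of clip, band, blue_lid, jar, wrench, offcut from where it was at the start of the episode above 0.03 m).
It also fails if it takes over 72 s, if anything falls off the work surface, if the arm or the gripper's body presses on something with over 40 N, if the wrist force passes 120 N, or if a joint passes its speed limit or range.

## Working session

There is one attempt and no reset: what is moved stays moved. The work goes in short steps, Python scripts to look and compute and a tool call to move; the robot and the scene stay as the last step left them, time stands still between calls to the robot, and variables do not carry over. Pictures are saved under pics/ and viewed, at most 10 in all, crops included, and the job is handed in when it is done.

Besides the shell and the picture viewer there is one more tool, called after "Emit:" in YAML: its name, and indented under it one key for each argument. move_arm: Moves the arm, as the interface text tells. Shifts and turns lie within -1 to 1; 1 stands for 25 mm of shift or 4 degrees of turn. Its arguments: {"type":"object","properties":{"motion":{"type":"array","items":{"type":"array"}},"grip_force":{"type":"number"}},"required":["motion"]}

```bash
mkdir -p pics
cat > h.py <<'E'
from workcell import *
import numpy as np, cv2
def cam(n):
    c=camera_info(n); R=cv2.Rodrigues(np.array(c['rvec'],float))[0]; return c,R,np.array(c['tvec'],float).ravel()
def ray(n,uv,ci=None):
    c,R,t=ci or cam(n)
    K=np.array([[c['fx'],0,c['cx']],[0,c['fy'],c['cy']],[0,0,1]])
    p=cv2.undistortPoints(np.array(uv,float).reshape(-1,1,2),K,np.array([c['k1'],0,0,0.])).reshape(-1,2)
    d=np.c_[p,np.ones(len(p))]@R
    return -R.T@t,d
def onplane(n,uv,z,ci=None):
    o,d=ray(n,uv,ci); return o+d*((z-o[2])/d[:,2])[:,None]
def proj(n,P,ci=None):
    c,R,t=ci or cam(n)
    K=np.array([[c['fx'],0,c['cx']],[0,c['fy'],c['cy']],[0,0,1]])
    return cv2.projectPoints(np.array(P,float).reshape(-1,3),cv2.Rodrigues(R)[0],t,K,np.array([c['k1'],0,0,0.]))[0].reshape(-1,2)
E
python3 - <<'E'
from h import *
s=state();print(s)
for n in("top","scene","wrist"):
    im=grab_frame(n);cv2.imwrite(f"pics/{n}0.png",im)
    c,R,t=cam(n);print(n,c['fx'],c['k1'],-R.T@t,R[2])
a=cv2.imread("pics/top0.png");cv2.imwrite("pics/top0b.png",cv2.resize(a,(800,600)))
E
```

```text
{'time_s': 0.0, 'qpos': array([-7.24810008e+01,  1.83515804e+01,  8.97072569e+01, -1.50647307e-04,
        7.20443783e+01, -1.14686288e+00]), 'qvel': array([-0.1018151 , -0.00652393,  0.07041929, -0.0395737 , -0.02559164,
        0.01069771]), 'effort': array([ 1.39734522e-05, -4.12463343e+01, -2.31972706e+01,  7.29108509e-02,
        4.57935990e-02, -1.42747590e-04]), 'ee_pos': array([ 183.86322042, -544.26569394,  213.11513595]), 'ee_rot': array([-1.79896802e+02, -1.92268128e-03,  1.86659069e+01]), 'force': array([ 0.35105431, -1.01030116,  0.65340565]), 'torque': array([-0.06392726,  0.02253257,  0.02395848]), 'gripper_force': 0.0, 'gripper_width': 91.51780779011926}
top 375.5351428576012 0.03737614415713642 [ 423.23280603   25.37328592 1147.1154452 ] [ 0.10691517  0.00340066 -0.99426233]
scene 436.3086475552126 -0.024208882720901513 [1441.36414086 -304.29379937 1310.60830633] [-0.5692909   0.20499319 -0.79616937]
wrist 343.4766379214793 -0.0987124664401089 [ 252.29361114 -522.64142412  384.79524043] [-0.24307758 -0.08148291 -0.96657841]
```

View pics/top0b.png

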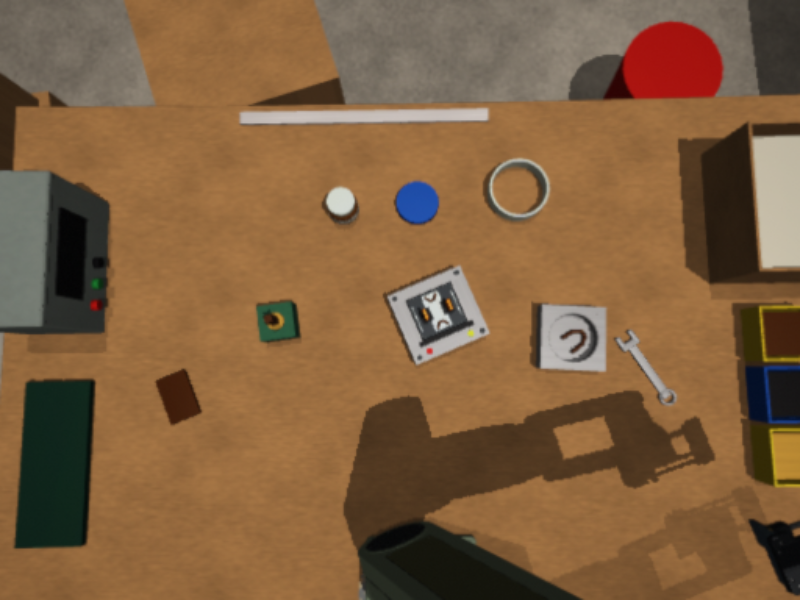

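View pics/scene0.png

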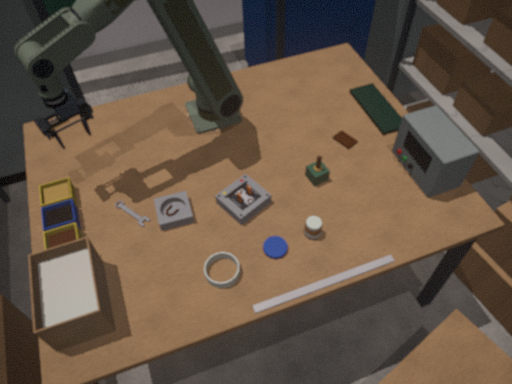

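The top view shows the mould at about (437,315) in the 800x600 picture, with the red dot at (430,351) and the yellow at (471,333). The stand with the stylus is at (278,321). In the scene view the stand is at (317,172) and the mould at (243,198).

Run:
```python
from h import *
k=.64
def P(l,z): return onplane("top",np.array(l)*k,z)
print(P([[430,351],[471,333]],45))
print(P([[387,295],[458,267],[489,332],[418,363]],45))
print(P([[258,303],[293,300],[299,338],[263,342]],55), P([[278,321]],55))
im=cv2.imread("pics/top0.png");h=cv2.cvtColor(im,cv2.COLOR_BGR2HSV)
for nm,lo,hi,z in(("red",(0,170,120),(6,255,255),45),("yel",(24,120,120),(34,255,255),45),("green",(65,100,30),(90,255,255),55),("orange",(8,200,140),(20,255,255),70)):
    m=cv2.inRange(h,lo,hi);n,_,st,ce=cv2.connectedComponentsWithStats(m)
    for i in range(1,n):
        if 120<ce[i][0]<400 and 150<ce[i][1]<260 and st[i][4]>3: print(nm,ce[i],st[i][4],onplane("top",ce[i],z)[0])
```

```text
[[ 442.73573325  -24.19527683   45.        ]
 [ 475.36395189 -101.65228595   45.        ]]
[[ 549.23038858   55.10824053   45.        ]
 [ 600.87664195  -80.25959591   45.        ]
 [ 476.80603089 -135.38082583   45.        ]
 [ 420.73680864   -1.39418554   45.        ]]
[[536.32550405 295.99886867  55.        ]
 [541.0706613  230.77223296  55.        ]
 [469.91968453 219.14993867  55.        ]
 [463.46676958 285.7661325   55.        ]] [[502.10301675 258.40093775  55.        ]]
red [274.5 224. ] 6 [444.62407853 -22.18548612  45.        ]
yel [300.72727273 212.81818182] 11 [476.2741828  -99.59086406  45.        ]
green [178.22580645 205.76612903] 372 [501.13950083 257.50349968  55.        ]
orange [286.6 193.4] 5 [531.49805906 -57.5675251   70.        ]
orange [272.5 203. ] 4 [504.32115805 -16.47105583  70.        ]
```

Emit:
move_arm:
  motion:
    - [91, [0.66, 1, 0], [0, 0, 0.1]]
    - [91, [0.66, 1, 0], [0, 0, 0.1]]
    - [91, [0.66, 1, 0], [0, 0, 0.1]]
    - [91, [0.66, 1, 0], [0, 0, 0.1]]
    - [91, [0.66, 1, 0], [0, 0, 0.1]]
    - [91, [0.66, 1, 0], [0, 0, 0.1]]
    - [91, [0.66, 1, 0], [0, 0, 0.1]]
    - [91, [0.66, 1, 0], [0, 0, 0.1]]
    - [91, [0.66, 1, 0], [0, 0, 0.1]]
    - [91, [0.66, 1, 0], [0, 0, 0]]
    - [91, [0.66, 1, 0], [0, 0, 0]]
    - [91, [0.66, 1, 0], [0, 0, 0]]
    - [91, [0.66, 1, 0], [0, 0, 0]]
    - [91, [0.66, 1, 0], [0, 0, 0]]
    - [91, [0.66, 1, 0], [0, 0, 0]]
    - [91, [0.66, 1, 0], [0, 0, 0]]
    - [91, [0.66, 1, 0], [0, 0, 0]]
    - [91, [0.66, 1, 0], [0, 0, 0]]
    - [91, [0.66, 1, 0], [0, 0, 0]]
    - [91, [0.66, 1, 0], [0, 0, 0]]

```text
time_s: 1.82
ee_pos: [514.4, -43.3, 213.8]
ee_rot: [-180.0, 0.0, 22.3]
force: [0.1, -0.9, -0.1]
gripper_width: 90.9
gripper_force: 0.0
```

Emit:
move_arm:
  motion:
    - [91, [0, 0, 0], [0, 0, 0]]
    - [91, [0, 0, 0], [0, 0, 0]]
    - [91, [0, 0, 0], [0, 0, 0]]
    - [91, [0, 0, 0], [0, 0, 0]]

```text
time_s: 2.15
ee_pos: [513.4, -45.5, 213.8]
ee_rot: [180.0, 0.0, 22.2]
force: [-0.5, -1.0, -0.1]
gripper_width: 91.0
gripper_force: 0.0
```

Run:
```python
from h import *
import pickle
s=state();print(s['ee_pos'],s['ee_rot'],s['time_s'],np.abs(s['qvel']).max())
ci=cam("wrist");im=grab_frame("wrist");pickle.dump(ci,open("ci1.pkl","wb"));cv2.imwrite("pics/w1.png",im);cv2.imwrite("pics/w1b.png",cv2.resize(im,(800,600),interpolation=cv2.INTER_CUBIC))
```

```text
[513.35470043 -45.52108714 213.81983348] [1.79996513e+02 4.64193723e-02 2.22142430e+01] 2.15 0.5501496773381771
```

View pics/w1b.png

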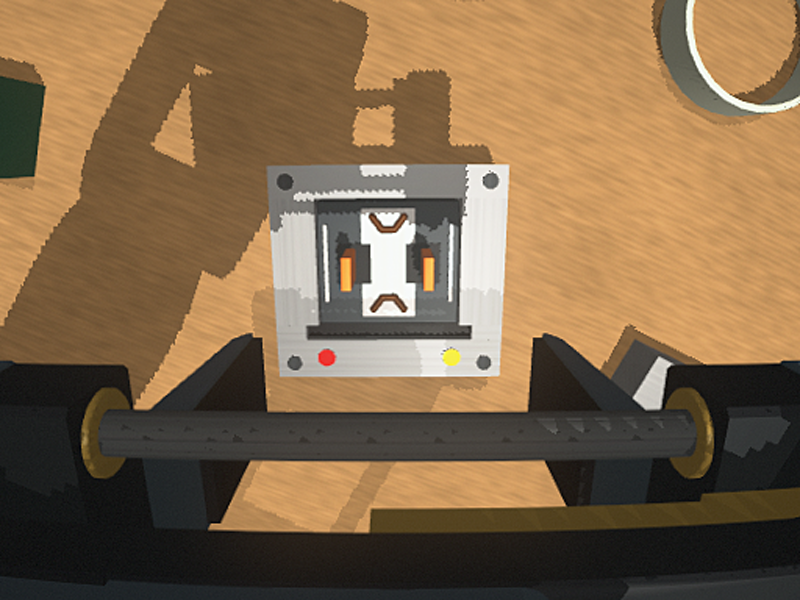

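The wrist view shows the mould upright in the picture: corners near (267,166), (509,165), (499,376) and (280,376). The red dot is at (326,357), the yellow at (451,357), the gap from (307,332) to (471,332), and the orange tabs at (347,272) and (428,272).

Run:
```python
from h import *
import pickle
ci=pickle.load(open("ci1.pkl","rb"));im=cv2.imread("pics/w1.png");h=cv2.cvtColor(im,cv2.COLOR_BGR2HSV)
D={}
for nm,lo,hi,z in(("red",(0,170,120),(6,255,255),45),("yel",(24,150,150),(34,255,255),45)):
    m=cv2.inRange(h,lo,hi);m[:150]=0;n,_,st,ce=cv2.connectedComponentsWithStats(m)
    for i in range(1,n):
        if st[i][4]>20 and ce[i][1]<240: print(nm,ce[i],st[i][4]);D[nm]=onplane("w",ce[i],z,ci)[0]
src=[[-64,42],[-64,-42],[-78,75],[-78,-75],[62,-75],[62,75]]
cor=onplane("w",np.array([[280,376.5],[499.5,376.5],[509.5,165],[267,166]])*.64,45,ci)
dst=np.array([D["red"],D["yel"],*cor])[:,:2];print(dst)
s=np.array(src,float)
def fit(s,d):
    sc,dc=s-s.mean(0),d-d.mean(0);a=np.arctan2((sc[:,0]*dc[:,1]-sc[:,1]*dc[:,0]).sum(),(sc*dc).sum())
    R=np.array([[np.cos(a),-np.sin(a)],[np.sin(a),np.cos(a)]]);t=d.mean(0)-R@s.mean(0);return a,R,t,d-(s@R.T+t)
for S,T in((s,dst),(s[:2],dst[:2])):
    a,R,t,e=fit(S,T);print(np.degrees(a),t,e.round(1).tolist(), 'start',R@[-46,42]+t,'end',R@[-46,-42]+t)
    g=onplane("w",np.array([[307,326],[471,326],[307,338],[471,338]])*.64,45,ci)[:,:2];print('gap',((g-t)@R).round(1).tolist())
    m=cv2.inRange(h,(8,180,150),(20,255,255));m[:150]=0;m[200:]=0
```

```text
red [208.47619048 228.58333333] 84
yel [288.51219512 228.31707317] 82
[[ 445.14892977  -23.00923988]
 [ 477.36907131 -100.99510231]
 [ 419.91306478    1.21431712]
 [ 476.76388862 -137.76858941]
 [ 606.5354191   -84.30633871]
 [ 549.14217589   54.76886394]]
22.32407923208746 [520.480096   -38.22014937] [[-0.2, 0.7], [0.1, 0.4], [0.1, -0.3], [-0.1, -0.5], [0.2, -0.3], [-0.2, 0.1]] start [461.97430021 -16.84091041] end [493.88127654 -94.54512433]
gap [[-41.9, 54.4], [-42.1, -54.6], [-50.3, 54.8], [-50.5, -54.9]]
22.448144196215917 [520.40943276 -37.56395577] [[-0.1, 0.2], [0.1, -0.2]] start [461.8574808  -16.31145189] end [493.93263841 -93.94639418]
gap [[-42.0, 53.8], [-42.4, -55.1], [-50.4, 54.2], [-50.8, -55.4]]
```

Emit:
move_arm:
  motion:
    - [91, [0, 1, 0], [0, 0, -0.2]]
    - [91, [0, 1, 0], [0, 0, -0.4]]
    - [91, [0, 1, 0], [0, 0, -0.4]]
    - [91, [0, 1, 0], [0, 0, -0.4]]
    - [91, [0, 1, 0], [0, 0, -0.4]]
    - [91, [0, 1, 0], [0, 0, -0.4]]
    - [91, [-0.1, 1, 0], [0, 0, -0.4]]
    - [91, [-0.1, 1, 0], [0, 0, -0.4]]
    - [91, [-0.1, 1, 0], [0, 0, -0.4]]
    - [91, [-0.1, 1, 0], [0, 0, -0.4]]
    - [91, [0, 1, 0], [0, 0, -0.2]]
    - [91, [0, 0.7, 0], [0, 0, 0]]
    - [91, [0, 0.4, 0], [0, 0, 0]]
    - [91, [0, 0, 0], [0, 0, 0]]
    - [91, [0, 0, 0], [0, 0, 0]]
    - [91, [0, 0, 0], [0, 0, 0]]

```text
time_s: 3.53
ee_pos: [504.1, 256.3, 214.0]
ee_rot: [180.0, 0.0, 6.2]
force: [0.3, 0.4, -0.6]
gripper_width: 91.2
gripper_force: 0.0
```

Run:
```python
from h import *
import pickle
s=state();print(s['ee_pos'],s['ee_rot'],s['time_s'],np.abs(s['qvel']).max())
ci=cam("wrist");im=grab_frame("wrist");pickle.dump(ci,open("ci2.pkl","wb"));cv2.imwrite("pics/w2.png",im);cv2.imwrite("pics/w2b.png",cv2.resize(im,(800,600),interpolation=cv2.INTER_CUBIC))
```

```text
[504.10512346 256.34402818 213.99545569] [1.79951361e+02 1.37233306e-02 6.20025146e+00] 3.5333 0.24014106293987858
```

View pics/w2b.png

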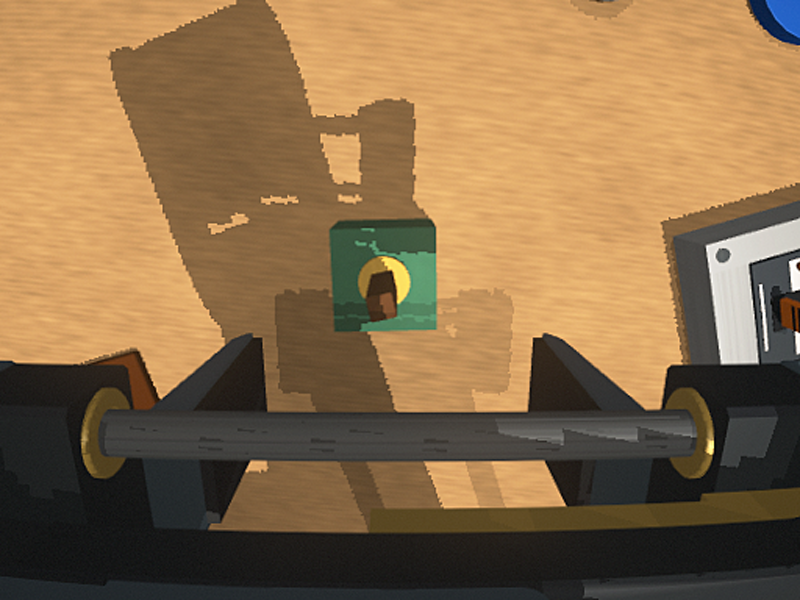

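The wrist view shows the stand's top at (333..436, 228..330), the yellow collar centred near (384,282), and the dark handle leaning toward the camera's lower side, its top near (381,305) and slightly turned. I'll zoom in.

Run:
```python
from h import *
im=cv2.imread("pics/w2.png")[135:220,200:290];cv2.imwrite("pics/w2c.png",cv2.resize(im,None,fx=7,fy=7,interpolation=cv2.INTER_CUBIC))
```

```text
(no output)
```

View pics/w2c.png

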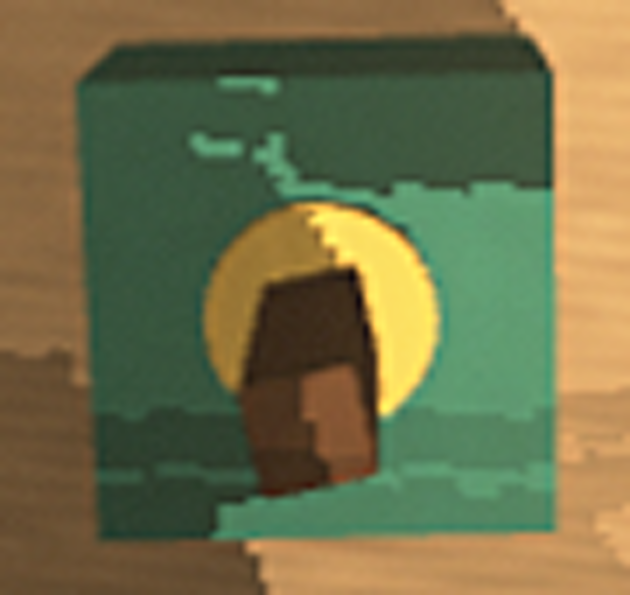

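The crop shows the handle top's corners at about (242,388), (358,365), (378,470) and (265,495) in crop pixels. The collar spans x 203..440 and its top is at y 202. The stand's top corners are (78,85), (553,72), (553,530) and (98,540).

Run:
```python
from h import *
import pickle
ci=pickle.load(open("ci2.pkl","rb"))
f=lambda l,z: onplane("w",(np.array(l)+.5)/7-.5+[200,135],z,ci)[:,:2]
def rect(l,z):
    p=f(l,z);v=(p[1]-p[2]+p[0]-p[3])/2;w=(p[0]-p[1]+p[3]-p[2])/2
    print('c',p.mean(0),'len',np.hypot(*v),np.hypot(*w),'yaw',np.degrees(np.arctan2(v[1],v[0])),np.degrees(np.arctan2(-w[0],w[1])))
rect([(78,85),(553,72),(553,530),(98,540)],55)
rect([(242,388),(358,365),(378,470),(265,495)],120)
rect([(265,285),(355,266),(358,365),(242,388)],120)
im=cv2.imread("pics/w2.png");h=cv2.cvtColor(im,cv2.COLOR_BGR2HSV)
m=cv2.inRange(h,(20,130,80),(32,255,255));m[:140]=0;m[205:]=0;m[:,:210]=0;m[:,:280:]=m[:,:280];m[:,275:]=0
c=max(cv2.findContours(m,cv2.RETR_EXTERNAL,cv2.CHAIN_APPROX_NONE)[0],key=cv2.contourArea)
p=onplane("w",cv2.convexHull(c).reshape(-1,2),60,ci)[:,:2].astype(np.float32)
print(cv2.minEnclosingCircle(p))
# top view
im=cv2.imread("pics/top0.png");h=cv2.cvtColor(im,cv2.COLOR_BGR2HSV)
m=cv2.inRange(h,(20,130,80),(32,255,255));ys,xs=np.nonzero(m[190:220,165:190]);print('topview collar',onplane("top",[[xs.min()/2+xs.max()/2+165,ys.min()/2+ys.max()/2+190]],60))
```

```text
c [504.48103041 263.42493215] len 65.6097667636832 65.42022255114128 yaw 7.107212690678079 7.637730222542734
c [504.70865757 263.05262719] len 12.755042320970226 13.407422481710714 yaw 16.90385126300838 18.433546591711917
c [516.68222787 264.9316334 ] len 11.743295477575657 11.915785607671705 yaw 0.24040618009925915 17.969379920766894
((504.74853515625, 263.36041259765625), 16.077415466308594)
topview collar [[503.09744156 262.89769604  60.        ]]
```

Emit:
move_arm:
  motion:
    - [91, [0.02, 0.14, -0.3], [0, 0, 0.7]]
    - [91, [0, 0.14, -0.4], [0, 0, 0.7]]
    - [91, [0, 0, -0.6], [0, 0, 0.7]]
    - [91, [0, 0, -0.6], [0, 0, 0.7]]
    - [91, [0, 0, -0.6], [0, 0, 0.1]]
    - [91, [0, 0, -0.4], [0, 0, 0]]
    - [91, [0, 0, -0.1], [0, 0, 0]]
    - [91, [0, 0, 0], [0, 0, 0]]
    - [91, [0, 0, 0], [0, 0, 0]]
  grip_force: 30

```text
time_s: 4.33
ee_pos: [505.1, 264.6, 139.7]
ee_rot: [-180.0, -0.1, 17.8]
force: [-0.3, -0.4, 1.0]
gripper_width: 91.0
gripper_force: 0.0
```

Emit:
move_arm:
  motion:
    - [91, [-0.02, -0.05, -0.5], [0, 0, 0]]
    - [91, [0, 0, -0.6], [0, 0, 0]]
    - [91, [0, 0, -0.6], [0, 0, 0]]
    - [91, [0, 0, -0.6], [0, 0, 0]]
    - [91, [0, 0, -0.29], [0, 0, 0]]
    - [91, [0, 0, 0], [0, 0, 0]]
    - [91, [0, 0, 0], [0, 0, 0]]
    - [50, [0, 0, 0], [0, 0, 0]]
    - [30, [0, 0, 0], [0, 0, 0]]
    - [5, [0, 0, 0], [0, 0, 0]]
    - [5, [0, 0, 0], [0, 0, 0]]
    - [5, [0, 0, 0], [0, 0, 0]]
    - [5, [0, 0, 0], [0, 0, 0]]
    - [5, [0, 0, 0], [0, 0, 0]]
    - [5, [0, 0, 0], [0, 0, 0]]
    - [5, [0, 0, 0], [0, 0, 0]]
    - [5, [0, 0, 0], [0, 0, 0]]
    - [5, [0, 0, 0], [0, 0, 0]]

```text
time_s: 5.83
ee_pos: [504.0, 263.5, 74.2]
ee_rot: [180.0, 0.0, 17.9]
force: [-0.1, -0.0, 0.4]
gripper_width: 20.5
gripper_force: 0.0
```

Emit:
move_arm:
  motion:
    - [5, [0, 0, 0], [0, 0, 0]]
    - [5, [0, 0, 0], [0, 0, 0]]
    - [5, [0, 0, 0], [0, 0, 0]]
    - [5, [0, 0, 0], [0, 0, 0]]
    - [5, [0, 0, 0], [0, 0, 0]]

```text
time_s: 6.25
ee_pos: [504.0, 263.5, 74.2]
ee_rot: [180.0, 0.0, 17.9]
force: [0.2, 0.2, -1.0]
gripper_width: 13.7
gripper_force: 30.0
```

Emit:
move_arm:
  motion:
    - [5, [0, 0, 0.3], [0, 0, 0]]
    - [5, [0, 0, 0.5], [0, 0, 0]]
    - [5, [0, 0, 0.6], [0, 0, 0]]
    - [5, [0, 0, 0.6], [0, 0, 0]]
    - [5, [0, 0, 0.6], [0, 0, 0]]
    - [5, [0, 0, 0.6], [0, 0, 0]]
    - [5, [0, 0, 0.3], [0, 0, 0]]
    - [5, [0, 0, 0.1], [0, 0, 0]]
    - [5, [0, 0, 0], [0, 0, 0]]
    - [5, [0, 0, 0], [0, 0, 0]]
    - [5, [0, 0, 0], [0, 0, 0]]

```text
time_s: 7.17
ee_pos: [503.4, 263.2, 163.2]
ee_rot: [180.0, 0.1, 17.9]
force: [0.3, -0.2, -0.6]
gripper_width: 14.0
gripper_force: 30.0
```

Run:
```python
from h import *
import pickle
s=state();print(s['ee_pos'],s['ee_rot'],s['time_s'],s['gripper_width'])
ci=cam("wrist");im=grab_frame("wrist");pickle.dump(ci,open("ci3.pkl","wb"));cv2.imwrite("pics/w3.png",im);cv2.imwrite("pics/w3b.png",cv2.resize(im,(800,600),interpolation=cv2.INTER_CUBIC))
from scipy.spatial.transform import Rotation as Ro
# expected collar/tip positions projected (800x600)
x,y,z=s['ee_pos']
print((proj("w",[[x,y,z-20],[x,y,z-15],[x,y,z-70]],ci)/.64).round(0))
```

```text
[503.42699101 263.1706302  163.19829992] [1.79975153e+02 1.22294361e-01 1.78679570e+01] 7.1667 14.018294762524791
[[394. 359.]
 [394. 364.]
 [394. 321.]]
```

View pics/w3b.png

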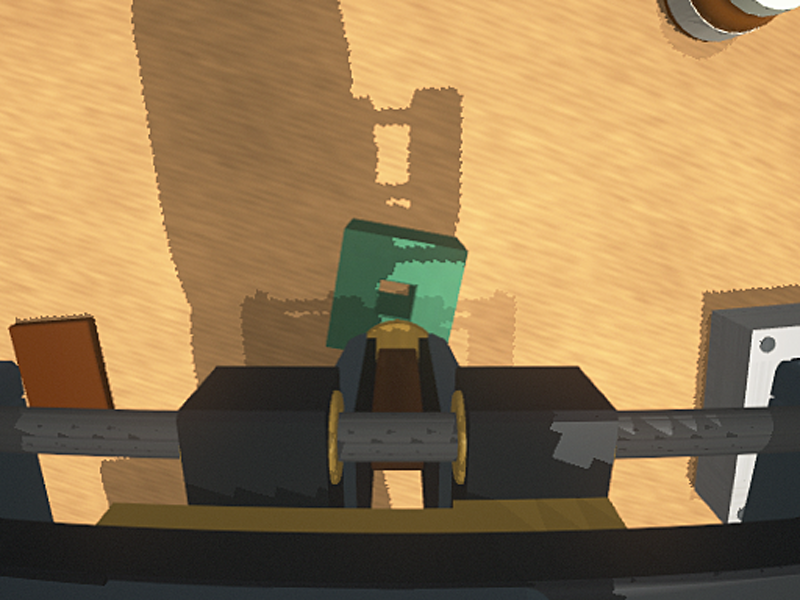

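Emit:
move_arm:
  motion:
    - [5, [-0.08, -0.4, 0], [0, 0, 0]]
    - [5, [-0.15, -0.8, 0], [0, 0, 0]]
    - [5, [-0.15, -1, 0], [0, 0, 0]]
    - [5, [-0.15, -1, 0], [0, 0, 0]]
    - [5, [-0.15, -1, 0], [0, 0, 0]]
    - [5, [-0.15, -1, 0], [0, 0, 0]]
    - [5, [-0.15, -1, 0], [0, 0, 0]]
    - [5, [-0.15, -1, 0], [0, 0, 0]]
    - [5, [-0.15, -1, 0], [0, 0, 0]]
    - [5, [-0.15, -1, 0], [0, 0, 0]]
    - [5, [-0.15, -1, 0], [0, 0, 0]]
    - [5, [-0.1, -0.6, 0], [0, 0, 0]]
    - [5, [0, -0.38, 0], [0, 0, 0]]
    - [5, [0, 0, -0.4], [0, 0, 0]]
    - [5, [0, 0, -0.6], [0, 0, 0]]
    - [5, [0, 0, -0.4], [0, 0, 0]]
    - [5, [0, 0, 0], [0, 0, 0]]
    - [5, [0, 0, 0], [0, 0, 0]]
    - [5, [0, 0, 0], [0, 0, 0]]

```text
time_s: 8.8
ee_pos: [462.4, -15.9, 129.7]
ee_rot: [180.0, -0.0, 17.9]
force: [0.3, 0.7, -0.2]
gripper_width: 13.7
gripper_force: 30.0
```

Run:
```python
from h import *
s=state();print(s['ee_pos'],s['ee_rot'],s['time_s'])
a=grab_frame("scene");b=grab_frame("top");cv2.imwrite("pics/s4.png",a);cv2.imwrite("pics/t4.png",b)
w=grab_frame("wrist");cv2.imwrite("pics/w4.png",w)
p=proj("scene",[[461.9,-16.5,45]])[0];q=proj("top",[[461.9,-16.5,45]])[0];print(p,q)
c=lambda i,p,r:cv2.resize(i[int(p[1])-r:int(p[1])+r,int(p[0])-r:int(p[0])+r],(390,390),interpolation=cv2.INTER_CUBIC)
cv2.imwrite("pics/c4.png",np.hstack([c(a,p,40),c(w,(256,210),100)]))
```

```text
[462.44983758 -15.94520084 129.66861599] [ 1.79979340e+02 -4.29108616e-02  1.78836962e+01] 8.8
[244.43706083 182.79092075] [272.44826256 218.10076265]
```

View pics/c4.png

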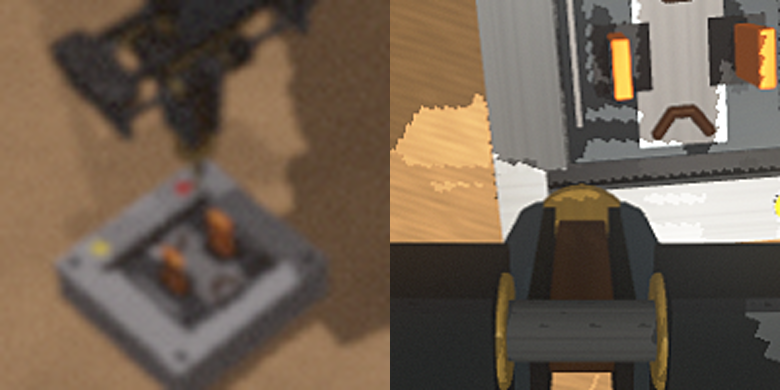

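The crop shows the tip just above the gap's start, beside the red dot at (183,187). The yellow dot is at (100,248).

Emit:
move_arm:
  motion:
    - [5, [-0.04, -0.02, -0.1], [0, 0, 0]]
    - [5, [0, 0, -0.15], [0, 0, 0]]
    - [5, [0, 0, -0.15], [0, 0, 0]]
    - [5, [0, 0, -0.13], [0, 0, 0]]
    - [5, [0, 0, -0.1], [0, 0, 0]]
    - [5, [0, 0, -0.1], [0, 0, 0]]
    - [5, [0, 0, -0.05], [0, 0, 0]]
    - [5, [0, 0, 0], [0, 0, 0]]
    - [5, [0, 0, 0], [0, 0, 0]]
    - [5, [0, 0, 0], [0, 0, 0]]

```text
time_s: 9.78
ee_pos: [461.2, -16.5, 109.8]
ee_rot: [180.0, -0.0, 17.9]
force: [-0.5, 0.1, -0.4]
gripper_width: 14.2
gripper_force: 30.0
```

Emit:
move_arm:
  motion:
    - [5, [0.038, -0.0925, 0], [0, 0, 0]]
    - [5, [0.038, -0.0925, 0], [0, 0, 0]]
    - [5, [0.038, -0.0925, 0], [0, 0, 0]]
    - [5, [0.038, -0.0925, 0], [0, 0, 0]]
    - [5, [0.038, -0.0925, 0], [0, 0, 0]]
    - [5, [0.038, -0.0925, 0], [0, 0, 0]]
    - [5, [0.038, -0.0925, 0], [0, 0, 0]]
    - [5, [0.038, -0.0925, 0], [0, 0, 0]]
    - [5, [0.038, -0.0925, 0], [0, 0, 0]]
    - [5, [0.038, -0.0925, 0], [0, 0, 0]]
    - [5, [0.038, -0.0925, 0], [0, 0, 0]]
    - [5, [0.038, -0.0925, 0], [0, 0, 0]]
    - [5, [0.038, -0.0925, 0], [0, 0, 0]]
    - [5, [0.038, -0.0925, 0], [0, 0, 0]]
    - [5, [0.038, -0.0925, 0], [0, 0, 0]]
    - [5, [0.038, -0.0925, 0], [0, 0, 0]]
    - [5, [0.038, -0.0925, 0], [0, 0, 0]]

```text
time_s: 11.2
ee_pos: [477.3, -56.0, 109.7]
ee_rot: [180.0, -0.0, 17.9]
force: [-0.6, -0.1, -0.2]
gripper_width: 14.0
gripper_force: 30.0
```

Emit:
move_arm:
  motion:
    - [5, [0.038, -0.0925, 0], [0, 0, 0]]
    - [5, [0.038, -0.0925, 0], [0, 0, 0]]
    - [5, [0.038, -0.0925, 0], [0, 0, 0]]
    - [5, [0.038, -0.0925, 0], [0, 0, 0]]
    - [5, [0.038, -0.0925, 0], [0, 0, 0]]
    - [5, [0.038, -0.0925, 0], [0, 0, 0]]
    - [5, [0.038, -0.0925, 0], [0, 0, 0]]
    - [5, [0.038, -0.0925, 0], [0, 0, 0]]
    - [5, [0.038, -0.0925, 0], [0, 0, 0]]
    - [5, [0.038, -0.0925, 0], [0, 0, 0]]
    - [5, [0.038, -0.0925, 0], [0, 0, 0]]
    - [5, [0.038, -0.0925, 0], [0, 0, 0]]
    - [5, [0.038, -0.0925, 0], [0, 0, 0]]
    - [5, [0.038, -0.0925, 0], [0, 0, 0]]
    - [5, [0.038, -0.0925, 0], [0, 0, 0]]
    - [5, [0.038, -0.0925, 0], [0, 0, 0]]
    - [5, [0.038, -0.0925, 0], [0, 0, 0]]
    - [5, [0, 0, 0], [0, 0, 0]]
    - [5, [0, 0, 0], [0, 0, 0]]
    - [5, [0, 0, 0], [0, 0, 0]]

```text
time_s: 12.87
ee_pos: [493.3, -95.1, 109.7]
ee_rot: [-180.0, 0.0, 17.9]
force: [-1.1, 0.4, -0.3]
gripper_width: 13.8
gripper_force: 30.0
```

Emit:
move_arm:
  motion:
    - [5, [0, 0, 0.1], [0, 0, 0]]
    - [5, [0, 0, 0.2], [0, 0, 0]]
    - [5, [0, 0, 0.2], [0, 0, 0]]
    - [5, [0, 0, 0.3], [0, 0, 0]]
    - [5, [0, 0, 0.6], [0, 0, 0]]
    - [5, [0, 0, 0.6], [0, 0, 0]]
    - [5, [0, 0, 0.3], [0, 0, 0]]
    - [5, [0, 0, 0.1], [0, 0, 0]]

```text
time_s: 13.53
ee_pos: [494.4, -95.3, 171.7]
ee_rot: [179.9, -0.2, 17.9]
force: [0.3, 0.3, -0.5]
gripper_width: 14.0
gripper_force: 30.0
```

Emit:
move_arm:
  motion:
    - [5, [0.03, 0.4, 0], [0, 0, 0]]
    - [5, [0.03, 0.8, 0], [0, 0, 0]]
    - [5, [0.03, 1, 0], [0, 0, 0]]
    - [5, [0.03, 1, 0], [0, 0, 0]]
    - [5, [0.03, 1, 0], [0, 0, 0]]
    - [5, [0.03, 1, 0], [0, 0, 0]]
    - [5, [0.03, 1, 0], [0, 0, 0]]
    - [5, [0.03, 1, 0], [0, 0, 0]]
    - [5, [0.03, 1, 0], [0, 0, 0]]
    - [5, [0.03, 1, 0], [0, 0, 0]]
    - [5, [0.03, 1, 0], [0, 0, 0]]
    - [5, [0.03, 1, 0], [0, 0, 0]]
    - [5, [0.03, 1, 0], [0, 0, 0]]
    - [5, [0.03, 1, 0], [0, 0, 0]]
    - [5, [0.01, 0.8, 0], [0, 0, 0]]
    - [5, [0, 0.34, 0], [0, 0, 0]]
    - [5, [0, 0, 0], [0, 0, 0]]
    - [5, [0, 0, 0], [0, 0, 0]]
    - [5, [0, 0, 0], [0, 0, 0]]

```text
time_s: 15.12
ee_pos: [503.7, 262.3, 169.4]
ee_rot: [180.0, 0.1, 17.8]
force: [0.1, 0.4, -0.7]
gripper_width: 13.8
gripper_force: 30.0
```

Emit:
move_arm:
  motion:
    - [5, [0.01, 0.04, -0.3], [0, 0, 0]]
    - [5, [0, 0, -0.5], [0, 0, 0]]
    - [5, [0, 0, -0.4], [0, 0, 0]]
    - [5, [0, 0, -0.3], [0, 0, 0]]
    - [5, [0, 0, -0.4], [0, 0, 0]]
    - [5, [0, 0, -0.5], [0, 0, 0]]
    - [5, [0, 0, -0.5], [0, 0, 0]]
    - [5, [0, 0, -0.4], [0, 0, 0]]
    - [5, [0, 0, -0.25], [0, 0, 0]]
    - [5, [0, 0, -0.15], [0, 0, 0]]
    - [5, [0, 0, -0.05], [0, 0, 0]]
    - [5, [0, 0, 0], [0, 0, 0]]
    - [5, [0, 0, 0], [0, 0, 0]]
    - [5, [0, 0, 0], [0, 0, 0]]

```text
time_s: 16.28
ee_pos: [504.8, 264.6, 76.6]
ee_rot: [-180.0, -0.1, 17.9]
force: [-0.3, 0.0, -0.7]
gripper_width: 14.2
gripper_force: 30.0
```

Emit:
move_arm:
  motion:
    - [5, [-0.02, -0.04, -0.04], [0, 0, 0]]
    - [5, [0, 0, -0.04], [0, 0, 0]]
    - [5, [0, 0, 0], [0, 0, 0]]
    - [5, [0, 0, 0], [0, 0, 0]]
    - [20, [0, 0, 0], [0, 0, 0]]
    - [30, [0, 0, 0], [0, 0, 0]]
    - [50, [0, 0, 0], [0, 0, 0]]
    - [91, [0, 0, 0], [0, 0, 0]]
    - [91, [0, 0, 0], [0, 0, 0]]
    - [91, [0, 0, 0], [0, 0, 0]]
    - [91, [0, 0, 0], [0, 0, 0]]
    - [91, [0, 0, 0], [0, 0, 0]]
    - [91, [0, 0, 0], [0, 0, 0]]

```text
time_s: 17.37
ee_pos: [503.8, 263.4, 74.0]
ee_rot: [180.0, 0.0, 17.9]
force: [-0.0, 1.2, 0.8]
gripper_width: 70.3
gripper_force: 0.0
```

Now I'll go straight up and check the stand.

Emit:
move_arm:
  motion:
    - [91, [0, 0, 0.3], [0, 0, 0]]
    - [91, [0, 0, 0.6], [0, 0, 0]]
    - [91, [0, 0, 0.8], [0, 0, 0]]
    - [91, [0, 0, 0.8], [0, 0, 0]]
    - [91, [0, 0, 0.8], [0, 0, 0]]
    - [91, [0, 0, 0.8], [0, 0, 0]]
    - [91, [0, 0, 0.8], [0, 0, 0]]
    - [91, [0, 0, 0.5], [0, 0, 0]]
    - [91, [0, 0, 0.2], [0, 0, 0]]
    - [91, [0, 0, 0], [0, 0, 0]]
    - [91, [0, 0, 0], [0, 0, 0]]

```text
time_s: 18.28
ee_pos: [503.5, 263.2, 213.7]
ee_rot: [180.0, 0.0, 17.9]
force: [-1.0, 0.1, 0.0]
gripper_width: 91.2
gripper_force: 0.0
```

Run:
```python
from h import *
import pickle
s=state();print(s['ee_pos'],s['ee_rot'],s['time_s'])
ci=cam("wrist");im=grab_frame("wrist");cv2.imwrite("pics/w5.png",im);pickle.dump(ci,open("ci5.pkl","wb"))
u,v=proj("w",[[504.6,263.2,75]],ci)[0].astype(int);print(u,v)
cv2.imwrite("pics/w5c.png",cv2.resize(im[v-45:v+45,u-45:u+45],None,fx=6,fy=6,interpolation=cv2.INTER_CUBIC))
```

```text
[503.52829171 263.19166047 213.69154302] [1.79989701e+02 3.09904764e-02 1.78666236e+01] 18.2833
252 183
```

View pics/w5c.png

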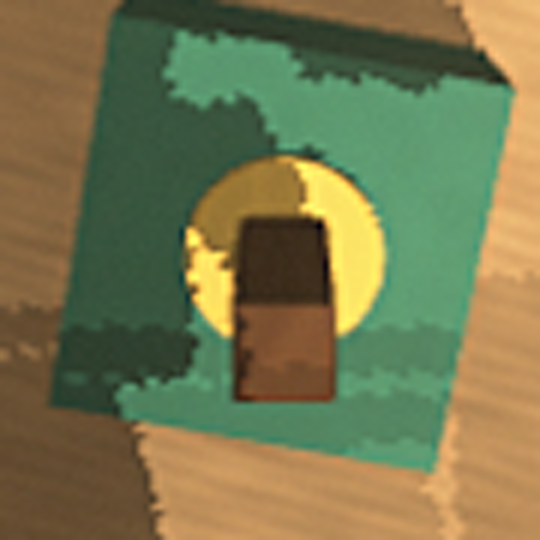

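The stylus is seated, with its collar centred in the stand's top at about (285,257), and upright. Next I measure the tabs from the earlier mould view and move over the mould.

Run:
```python
from h import *
import pickle
ci=pickle.load(open("ci1.pkl","rb"));im=cv2.imread("pics/w1.png");h=cv2.cvtColor(im,cv2.COLOR_BGR2HSV)
m=cv2.inRange(h,(8,150,200),(24,255,255));m[:150]=0;m[195:]=0
n,_,st,ce=cv2.connectedComponentsWithStats(m)
a=np.radians(22.35);R=np.array([[np.cos(a),-np.sin(a)],[np.sin(a),np.cos(a)]])
for i in range(1,n):
    if st[i][4]>30 and 200<ce[i][0]<300: 
        x,y,w,hh,A=st[i];p=onplane("w",[[x-.5,y-.5],[x+w-.5,y+hh-.5],ce[i]],81,ci)[:,:2];print(st[i],p[2],((p-[520.4,-38])@R).round(1).tolist())
```

```text
[218 165   7  21 147] [512.01410929 -15.29350862] [[10.5, 27.1], [-8.9, 21.2], [0.9, 24.2]]
[271 165   7  21 146] [530.049119   -59.60841256] [[10.4, -20.4], [-9.0, -27.0], [0.7, -23.7]]
```

Emit:
move_arm:
  motion:
    - [91, [0.05, -0.5, 0], [0, 0, 0]]
    - [91, [0.05, -0.9, 0], [0, 0, 0.12]]
    - [91, [0.06, -1, 0], [0, 0, 0.1]]
    - [91, [0.06, -1, 0], [0, 0, 0.1]]
    - [91, [0.06, -1, 0], [0, 0, 0.1]]
    - [91, [0.06, -1, 0], [0, 0, 0.1]]
    - [91, [0.06, -1, 0], [0, 0, 0.1]]
    - [91, [0.06, -1, 0], [0, 0, 0.1]]
    - [91, [0.06, -1, 0], [0, 0, 0.1]]
    - [91, [0.06, -1, 0], [0, 0, 0.1]]
    - [91, [0.05, -1, 0], [0, 0, 0.1]]
    - [91, [0.05, -0.9, 0], [0, 0, 0.1]]
    - [91, [0, -0.5, 0], [0, 0, 0.1]]
    - [91, [0, -0.25, 0], [0, 0, 0]]
    - [91, [0, 0, 0], [0, 0, 0]]
    - [91, [0, 0, 0], [0, 0, 0]]
    - [91, [0, 0, 0], [0, 0, 0]]

```text
time_s: 19.75
ee_pos: [520.6, -37.3, 213.7]
ee_rot: [-180.0, 0.0, 22.8]
force: [-0.8, -0.9, 0.3]
gripper_width: 91.1
gripper_force: 0.0
```

Emit:
move_arm:
  motion:
    - [91, [0.02, 0, -0.4], [0, 0, -0.1]]
    - [91, [0, 0, -0.8], [0, 0, 0]]
    - [91, [0, 0, -0.8], [0, 0, 0]]
    - [91, [0, 0, -0.8], [0, 0, 0]]
    - [91, [0, 0, -0.8], [0, 0, 0]]
    - [91, [0, 0, -0.4], [0, 0, 0]]
    - [91, [0, 0, 0], [0, 0, 0]]
    - [91, [0, 0, 0], [0, 0, 0]]

```text
time_s: 20.42
ee_pos: [521.3, -37.4, 113.7]
ee_rot: [-180.0, 0.0, 22.4]
force: [0.4, 0.4, 0.4]
gripper_width: 91.4
gripper_force: 0.0
```

Emit:
move_arm:
  motion:
    - [91, [0, 0, -0.4], [0, 0, 0]]
    - [91, [0, 0, -0.6], [0, 0, 0]]
    - [91, [0, 0, -0.6], [0, 0, 0]]
    - [91, [0, 0, -0.4], [0, 0, 0]]
    - [91, [0, 0, -0.3], [0, 0, 0]]
    - [91, [0, 0, -0.2], [0, 0, 0]]
    - [91, [0, 0, 0], [0, 0, 0]]
    - [91, [0, 0, 0], [0, 0, 0]]
    - [60, [0, 0, 0], [0, 0, 0]]
    - [60, [0, 0, 0], [0, 0, 0]]
    - [60, [0, 0, 0], [0, 0, 0]]
    - [50, [0, 0, 0], [0, 0, 0]]
    - [40, [0, 0, 0], [0, 0, 0]]
    - [30, [0, 0, 0], [0, 0, 0]]
    - [30, [0, 0, 0], [0, 0, 0]]
    - [30, [0, 0, 0], [0, 0, 0]]
    - [30, [0, 0, 0], [0, 0, 0]]
    - [30, [0, 0, 0], [0, 0, 0]]
    - [30, [0, 0, 0], [0, 0, 0]]
    - [30, [0, 0, 0], [0, 0, 0]]
  grip_force: 32

```text
time_s: 22.08
ee_pos: [521.1, -37.4, 51.9]
ee_rot: [-180.0, -0.0, 22.3]
force: [-2.4, 2.8, 5.8]
gripper_width: 38.4
gripper_force: 32.0
```

Emit:
move_arm:
  motion:
    - [30, [0, 0, 0], [0, 0, 0]]
    - [30, [0, 0, 0], [0, 0, 0]]
    - [30, [0, 0, 0.1], [0, 0, 0]]
    - [30, [0, 0, 0.1], [0, 0, 0]]
    - [30, [0, 0, 0.1], [0, 0, 0]]
    - [30, [0, 0, 0.1], [0, 0, 0]]
    - [30, [0, 0, 0], [0, 0, 0]]
    - [30, [0, 0, 0], [0, 0, 0]]

```text
time_s: 22.75
ee_pos: [520.9, -37.8, 61.4]
ee_rot: [-180.0, 0.0, 22.3]
force: [-1.3, 0.7, -3.0]
gripper_width: 38.0
gripper_force: 32.0
```

Emit:
move_arm:
  motion:
    - [30, [0, 0, 0.1], [0, 0, 0]]
    - [30, [0, 0, 0.15], [0, 0, 0]]
    - [30, [0, 0, 0.2], [0, 0, 0]]
    - [30, [0, 0, 0.2], [0, 0, 0]]
    - [30, [0, 0, 0.25], [0, 0, 0]]
    - [30, [0, 0, 0.25], [0, 0, 0]]
    - [30, [0, 0, 0.25], [0, 0, 0]]
    - [30, [0, 0, 0.25], [0, 0, 0]]
    - [30, [0, 0, 0.25], [0, 0, 0]]
    - [30, [0, 0, 0.25], [0, 0, 0]]
    - [30, [0, 0, 0.25], [0, 0, 0]]
    - [30, [0, 0, 0.25], [0, 0, 0]]
    - [30, [0, 0, 0.25], [0, 0, 0]]
    - [30, [0, 0, 0.25], [0, 0, 0]]
    - [30, [0, 0, 0.25], [0, 0, 0]]
    - [30, [0, 0, 0.2], [0, 0, 0]]
    - [30, [0, 0, 0.2], [0, 0, 0]]
    - [30, [0, 0, 0.1], [0, 0, 0]]
    - [30, [0, 0, 0.05], [0, 0, 0]]
    - [30, [0, 0, 0], [0, 0, 0]]

```text
time_s: 24.42
ee_pos: [521.4, -37.9, 160.4]
ee_rot: [180.0, -0.0, 22.3]
force: [-0.9, 0.9, -4.8]
gripper_width: 38.2
gripper_force: 32.0
```

Emit:
move_arm:
  motion:
    - [30, [0, 0, 0], [0, 0, 0]]
    - [30, [0, 0, 0], [0, 0, 0]]
    - [30, [0, 0, 0], [0, 0, 0]]
    - [30, [0, 0, 0], [0, 0, 0]]
    - [30, [0, 0, 0], [0, 0, 0]]

```text
time_s: 24.83
ee_pos: [521.3, -37.9, 160.1]
ee_rot: [-180.0, 0.0, 22.3]
force: [-0.4, -0.4, -4.5]
gripper_width: 38.5
gripper_force: 32.0
```

Run:
```python
from h import *
s=state();print(s['ee_pos'],s['force'],s['gripper_width'])
a=grab_frame("scene");w=grab_frame("wrist")
cv2.imwrite("pics/f.png",np.hstack([cv2.resize(a[90:250,150:350],(400,320),interpolation=cv2.INTER_CUBIC),cv2.resize(w,(400,320))]))
```

```text
[521.28143353 -37.8825286  160.06463359] [-0.40882259 -0.35407635 -4.53677101] 38.52348770977121
```

View pics/f.png

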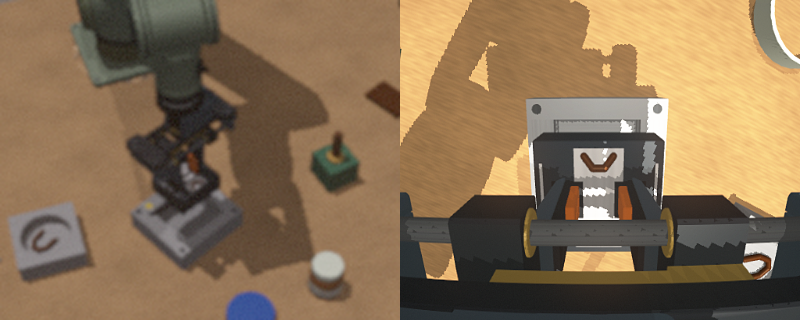

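The cassette is held level above the mould (wrist half, about (598,170)) by its pinched tabs, and the stylus is upright in its stand (scene half, (336,160)). I'm handing the job in.

```bash
python3 -c "
from workcell import *
print(job_done())"
```

```text
the job is handed in; nothing more can be done
None
```

I ran the stylus through the seam from red to yellow, put it back upright in its stand, and handed the job in at about 25 s with the cassette held level by its pinched catches, its underside about 70 mm above the mould's top; no verdict came back.

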